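# Refit the keyed control knob of a soil-sample shaker

## Robot

A 6-joint arm with a two-finger parallel gripper is mounted at the origin on the work surface. World frame = base frame: x ahead of the robot, y to its left, z up, the work surface at z = 0. Lengths are in m, angles in rad, forces in N, time in s.
With the tool pointing down it reaches from about 0.3 to 0.875 m from the base axis. Payload 6.4 kg.
Tool frame: the origin (TCP) lies on the centre line of the jaws, within the pads' length; the fingertips stand 14 mm ahead of it and the grasp point (between the pads) lies 5 mm behind it; z points along the fingers, y is the direction in which the jaws open and shut (so a half turn about z gives the same grasp; the last joint's range is limited). The gripper opens to 85 mm and grips with 20 to 120 N. Pads are 22 mm wide; open, the fingers measure 114 mm over their backs; the gripper's body (76 mm by 85 mm) begins 54 mm behind the grasp point. The pads swing forward as they close: fully open they stand 13 mm farther back than shut.
Start: joints at [-1.551, 0.181, 1.607, -0, 1.354, -0.206], TCP at [0.129, -0.56, 0.245] pointing down, gripper open.
Joint ranges: [-2.99, 2.99], [-0.89, 2.07], [0.3, 2.58], [-1.14, 4.28], [0, 2.63], [-3.12, 3.12]. Speed limits (rad/s): [2.57, 2.57, 3.01, 3.14, 3.14, 3.14].

## Interface

Orientations are given as a unit quaternion [w, x, y, z].
In Python, from bench import * gives the robot as it stands.
- The arm moves only by the tool servo_tool, never from a script. Its argument "plan" is a list that holds one entry, the list of rows, each a list of 5 numbers: the shift along the world's x, y, z in m, then the turn about the world's z in rad, then the gripper command: -1 is shut, 1 is fully open, values between are in proportion. In form: [[[tx, ty, tz, roll, claw], ...]]. A call has 1 to 8 rows; each row shifts and turns the commanded pose from where the row before left it; what a row does not reach is not made up. A row lasts 1/10 s, in which the tool goes at most 50 mm and 8.59 degrees, less where a joint would pass 70% of its speed; a pose out of reach is approached as far as the arm can. A call with a gripper value outside its range is refused whole. The fingers move at their own pace and stop on an object; the grip force is fixed at half the most. Time passes only in rows, so rows that do not move let the fingers close. It gives the time, the measured TCP pose, the force and the opening at its end, in the units of the state.
- get_obs(): the state, without advancing time (a new reading comes with each control period).
- camera(name): name is "scene" or "top"; returns a dict with "img" (480x640x3 uint8, blue, green, red), "camera_matrix" (3x3 intrinsics, pixels), "k1" (the pictures are not rectified: a ray, as slopes to the right and down, at radius r is drawn at 1 + k1 r^2 times it, then the intrinsics apply), "rvec" (rotation vector, rad) and "tvec" (3), from world to camera coordinates, as OpenCV has them. Camera axes: x right, y down, z forward; pixel columns grow to the right and rows downward; lengths in m; the calibration is good to about 2 mm. A picture is of the moment at which its call begins. There is no depth.
- hand_in(): hands the job in, once; it reports no verdict.
Trained networks look in a picture, given as the dict that the camera call returned (one of the last four; its "shot" number tells which), for a name from the list of things; names that differ only in an ending like _2 or _b are one class to them, and where a whole thing is asked for, a point or a joint stands for the part that bears it (a point fixed in the world has none). Each returns a list of dicts, best first, with "conf" (0 to 1); they miss things now and then, are a little off and sometimes report something else, mostly with a low value. They report only what shows in the picture. A call takes as long as a camera call. They do not tell look-alikes from the thing itself.
- trace(picture, thing): "mask" (480x640 bool, what is visible of it) and "rect" ([left, top, right, bottom] as shares, 0 to 1, of the picture: columns of its width, rows of its height, round what is visible of it).
- pinpoint(picture, thing): "centre" ([row, column] as shares, 0 to 1, of the picture: columns of its width, rows of its height: a listed point, or the origin of a listed thing).
The state is a dict: "time_s": time; "q": joint angles; "dq": joint speeds; "joint_efforts": joint torques, N m; "eef_pos": TCP position; "eef_rot": TCP orientation; "wrist_force": force on the tool from outside, world axes, zero at the start; "torque": the same for the moment, N m; "opening": opening from 0.0 (shut) to 1.0 (fully open).
Only numpy, scipy, OpenCV 4.12 (cv2) and the standard library are available. Lean on these libraries where they do the work, as an engineer would, in place of code of your own. Each camera call takes 0.05 s, during which the arm holds its last target.

## Task

Lay the flat metal spacer sheet over the shaker's control shaft so that it rests flat on the round boss, then turn the black knob to match the flat of the D-shaped shaft and push it on above the sheet. Press the spring-loaded shaft down with the knob until the knob meets the sheet, and finish while still holding it pressed down there: do not let go. Leave the jars and other loose things where they are.

Things in the scene. Friction and masses are not known exactly. Their poses are not given: they have to be found in the camera images.
- knob: (mm) black knob, 60 g, 42 tall, standing bore-down on the bench; origin at the centre of its underside. Round skirt 44 dia, 18 tall; above it a bar grip 12 thick (across y), 24 tall, along x from -20 to +22, its +x end a pointed nose with a white line. D-shaped bore below: 16 dia, 14 deep, its flat 4.5 from the axis on the +x side, under the nose; 2 chamfer at the mouth. Grip across the bar
- knob_bore (a point): centre of the floor of the knob's bore, on the axis, 14 mm above its underside; axes as the knob
- knob_flat (a point): point of the knob 12 mm from its axis towards +x (the nose and the bore's flat), at the height of the bore's floor
- sheet: (mm) plain aluminium spacer sheet 80 (x) x 58 (y) x 6 thick, 60 g, with a 24 dia hole in its middle; origin at the centre of its underside. It starts on a low white fixed block 70 x 38 x 20 tall, same centre and yaw, over which its long sides stand out 10 each; grip it across the 58. Any yaw will do on the boss
- boss_top (a point): (mm) centre of the top of the round boss, 42 dia, 14 tall, on the front part of the grey shaker's flat top (60 above the bench): the sheet's place, 74 above the bench. x points to the shaker's rear, where a platform with fixed jars stands (lids 130 above the bench, nearest jar's edge 101 from the shaft)
- shaft_tip (a point): (mm) top, on the axis, of the upright steel D-shaft that rises from the middle of the boss: 14 dia with one flat 3.5 from the axis on the point's +x side, 2 chamfer; tip 26 above the boss's top at rest. The knob goes on with its +x along this +x (within about 10 degrees); fully on, its underside is 6 above the laid sheet
- shaft_flat (a point): point 12 mm from the shaft's axis towards its flat (+x), at the height of the tip
- shaft (a joint): how far the shaft is pressed down, m: 0 at rest, spring 2.7 N at the start growing 0.9 N per mm; with the sheet laid the knob's skirt meets the sheet at about 0.006 (8 N), which stops it
- spindle (a joint): angle of the shaft's flat about the vertical relative to the shaker, rad, anticlockwise from above; stiff (0.4 N m), stays where it is left
- jar_a: bystander, leave alone: sealed sample jar with red lid, 48 mm dia x 59 mm tall, origin under its centre
- jar_b: bystander, leave alone: sealed sample jar with red lid, 48 mm dia x 59 mm tall, origin under its centre
- jar_c: bystander, leave alone: sealed sample jar with red lid, 48 mm dia x 59 mm tall, origin under its centre
- scoop: bystander, leave alone: steel spoon lying on the bench, about 190 mm long
- brush: bystander, leave alone: wooden-handled brush lying on the bench, about 200 mm long
- cap: bystander, leave alone: loose round red jar lid lying on the bench, 48 mm dia, 14 mm tall
Not all that is in view belongs to the job. Of the things like the sheet, leave any that is blue; of the rest the larger one is meant.

How it is judged:
By the outcome, as a careful person would: the job done as asked, in the order asked, and still so for the second after the job is handed in, while the arm keeps its last pose, push and grip.
It also fails if it takes over 54 s, if anything falls off the work surface, if the arm or the gripper's body presses on something with over 40 N, if the wrist force passes 120 N, or if a joint passes its speed limit or range.

## Working session

There is one attempt and no reset: what is moved stays moved. The work goes in short steps, Python scripts to look and compute and a tool call to move; the robot and the scene stay as the last step left them, time stands still between calls to the robot, and variables do not carry over. Pictures are saved under pics/ and viewed, and the job is handed in when it is done.

Besides the shell and the picture viewer there is one more tool, called after "Call:" in YAML: its name, and indented under it one key for each argument. servo_tool: Moves the arm, as the interface text tells. Its arguments: {"type":"object","properties":{"plan":{"type":"array"}},"required":["plan"]}

```bash
mkdir -p pics; ls; python3 - <<'E'
from bench import *
import cv2
for n in ("scene","top"):
    p=camera(n); cv2.imwrite(f"pics/{n}0.png",p["img"]); print(n,p["shot"],p["camera_matrix"],p["k1"],p["rvec"],p["tvec"])
    for t in ("knob","knob_bore","knob_flat","sheet","boss_top","shaft_tip","shaft_flat"):
        try: print(t,[(round(d["conf"],2),round(d["centre"][1]*640,1),round(d["centre"][0]*480,1)) for d in pinpoint(p,t)])
        except Exception as e: print(t,e)
print(get_obs())
E
```

```text
pics
scene 1 [[553.62008703   0.         306.43603158]
 [  0.         553.62008703 235.87378748]
 [  0.           0.           1.        ]] -0.061585904290712826 [ 1.13314792  2.41765841 -0.97733244] [ 0.36974802 -0.18952779  1.38288865]
knob [(0.57, 439.1, 346.6)]
knob_bore [(0.69, 437.3, 344.3)]
knob_flat [(0.59, 441.0, 346.3)]
sheet [(0.91, 307.0, 185.4), (0.78, 239.9, 209.7), (0.75, 201.1, 195.2), (0.38, 440.4, 344.5), (0.21, 441.1, 346.1)]
boss_top [(0.9, 292.8, 260.7)]
shaft_tip [(0.41, 289.5, 256.5)]
shaft_flat [(0.67, 288.1, 257.3)]
top 2 [[445.41296632   0.         318.55533514]
 [  0.         445.41296632 235.12113147]
 [  0.           0.           1.        ]] -0.023481790372958326 [ 2.14966401 -2.18068316  0.16086024] [-0.0620253   0.54095029  0.90916835]
knob []
knob_bore [(0.94, 166.6, 257.8)]
knob_flat [(0.87, 164.1, 252.2)]
sheet [(0.93, 392.9, 346.3), (0.87, 463.7, 261.6), (0.83, 416.9, 264.5)]
boss_top [(0.71, 305.0, 216.8), (0.16, 162.6, 252.1)]
shaft_tip [(0.56, 307.3, 216.8), (0.52, 153.3, 157.1)]
shaft_flat [(0.48, 303.4, 215.8), (0.17, 489.6, 314.4)]
{'time_s': 0.8, 'q': array([-1.55130475e+00,  1.80775270e-01,  1.60701647e+00,  1.01986887e-05,
        1.35378885e+00, -2.06275187e-01]), 'dq': array([ 0.00048095, -0.00158347, -0.00066919,  0.00218367, -0.00098338,
       -0.00174765]), 'joint_efforts': array([ 5.53380669e-04, -4.44801271e+01, -3.51663208e+01, -2.00641289e-04,
        5.57345484e-04, -7.09194325e-06]), 'eef_pos': array([ 0.12875012, -0.56041219,  0.2452944 ]), 'eef_rot': array([6.47270964e-06, 9.93635558e-01, 1.12642703e-01, 4.39528594e-06]), 'wrist_force': array([-0.11916408,  0.62384916, -0.71442383]), 'torque': array([-0.01678921,  0.02620563,  0.02870866]), 'opening': 0.9979395569615844}
```

View pics/scene0.png

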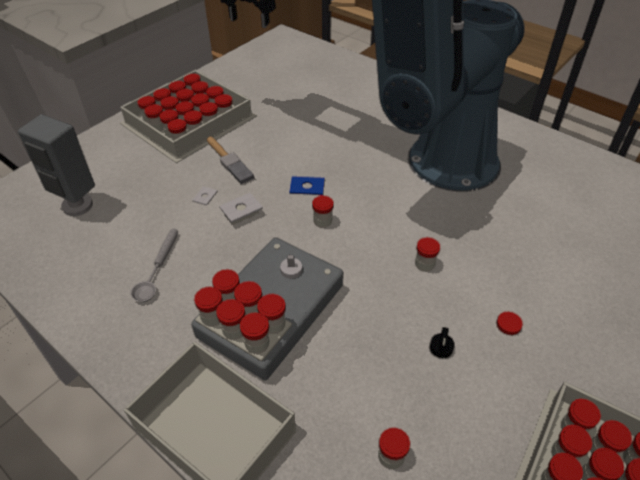

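View pics/top0.png

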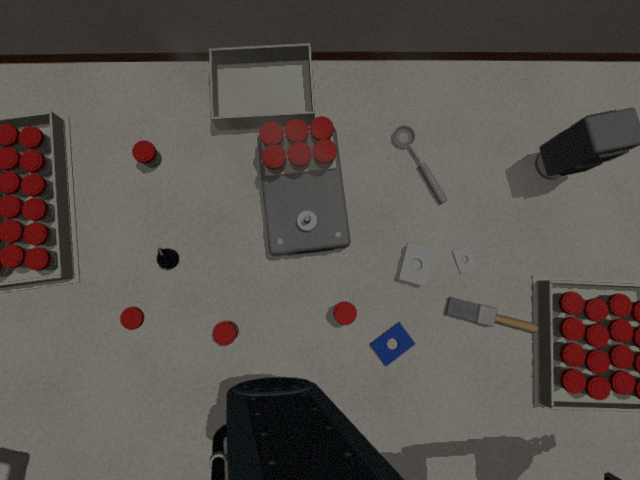

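```bash
cat > h.py <<'E'
import numpy as np, cv2
def proj(p,P):
    return cv2.projectPoints(np.atleast_2d(np.array(P,float)),p["rvec"],p["tvec"],p["camera_matrix"],np.array([p["k1"],0,0,0.]))[0].reshape(-1,2)
def back(p,uv,z):
    n=cv2.undistortPoints(np.array(uv,float).reshape(-1,1,2),p["camera_matrix"],np.array([p["k1"],0,0,0.])).reshape(-1,2)
    R=cv2.Rodrigues(np.array(p["rvec"]))[0];t=np.array(p["tvec"]).reshape(3)
    C=-R.T@t
    d=np.c_[n,np.ones(len(n))]@R
    return C+d*((z-C[2])/d[:,2])[:,None]
def crop(p,c,w,s):
    x,y=map(int,c);x0=max(0,x-w);y0=max(0,y-w)
    return cv2.resize(p["img"][y0:y+w,x0:x+w],None,fx=s,fy=s,interpolation=cv2.INTER_CUBIC),(x0,y0)
E
cat > save.py <<'E'
import pickle
def save(p,n): pickle.dump(p,open(n,"wb"))
E
python3 - <<'E'
from bench import *
from h import *; import pickle
s=camera("scene");t=camera("top")
m={}
for k,p in (("s",s),("t",t)):
    for th in ("sheet","knob"):
        m[k,th]=trace(p,th)
pickle.dump((s,t,m),open("p0.pkl","wb"))
for k,v in m.items(): print(k,[(round(d["conf"],2),np.round(np.array(d["rect"])*[640,480,640,480]),d["mask"].sum()) for d in v])
W=[crop(s,c,25,8)[0][:400,:400] for c in ((228,205),(290,262),(440,343))]
cv2.imwrite("pics/cs.png",cv2.resize(np.hstack(W),(798,266)))
W=[crop(t,c,25,8)[0] for c in ((417,264),(307,218),(167,258))]
cv2.imwrite("pics/ct.png",cv2.resize(np.hstack(W),(798,266)))
for n,c in (("k",(440,343)),("f",(290,262))): cv2.imwrite(f"pics/{n}s.png",crop(s,c,20,14)[0])
print(back(t,[(417,264)],.026),back(s,[(239.9,209.7)],.02),back(t,[(305,216.8)],.074),back(s,[(292.8,260.7)],.074),back(t,[(307.3,216.8)],.1),back(s,[(289.5,256.5)],.1))
E
```

```text
('s', 'sheet') [(0.64, array([219., 194., 263., 219.]), np.int64(689)), (0.58, array([290., 175., 324., 196.]), np.int64(631)), (0.5, array([191., 189., 214., 205.]), np.int64(265))]
('s', 'knob') [(0.87, array([428., 326., 455., 360.]), np.int64(558))]
('t', 'sheet') [(0.9, array([454., 246., 474., 273.]), np.int64(380)), (0.7, array([368., 323., 413., 365.]), np.int64(989)), (0.21, array([156., 248., 180., 269.]), np.int64(345))]
('t', 'knob') [(0.62, array([158., 250., 181., 268.]), np.int64(383)), (0.37, array([214., 318., 238., 343.]), np.int64(494))]
[[ 0.47627506 -0.27923867  0.026     ]] [[ 0.48041675 -0.27375258  0.02      ]] [[ 0.57311055 -0.04182165  0.074     ]] [[ 0.55334882 -0.04927611  0.074     ]] [[ 0.56862393 -0.04659391  0.1       ]] [[ 0.56583435 -0.04534336  0.1       ]]
```

View pics/cs.png

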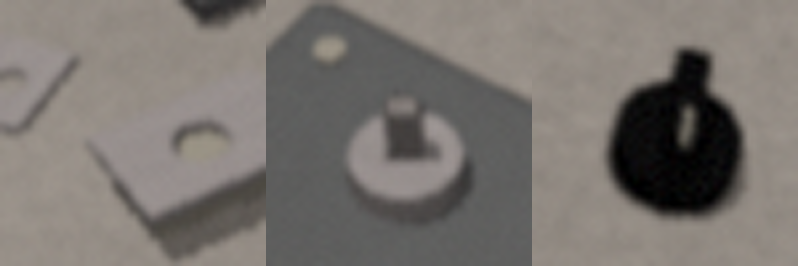

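View pics/ct.png

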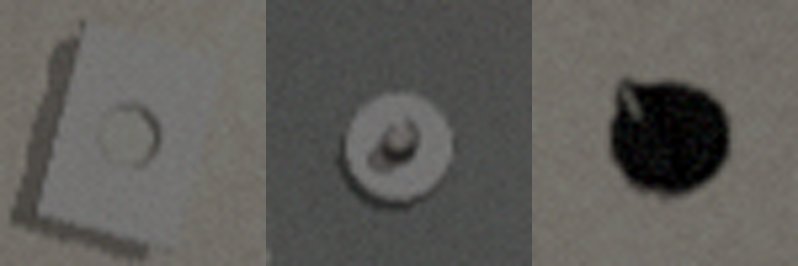

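```bash
python3 - <<'E'
from h import *; import pickle
s,t,m=pickle.load(open("p0.pkl","rb"))
def big(p,c,w,g):
    im,_=crop(p,c,w,1); im=np.clip(im.astype(float)*g,0,255).astype(np.uint8)
    return cv2.resize(im,(390,390),interpolation=cv2.INTER_CUBIC)
cv2.imwrite("pics/b1.png",np.hstack([big(s,(291,264),15,1.5),big(t,(306,218),15,1.8)]))
cv2.imwrite("pics/b2.png",np.hstack([big(s,(441,343),20,4),big(t,(168,259),15,5)]))
cv2.imwrite("pics/b3.png",np.hstack([big(s,(241,208),26,1.5),big(t,(416,264),26,2)]))
E
```

```text
(no output)
```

View pics/b1.png

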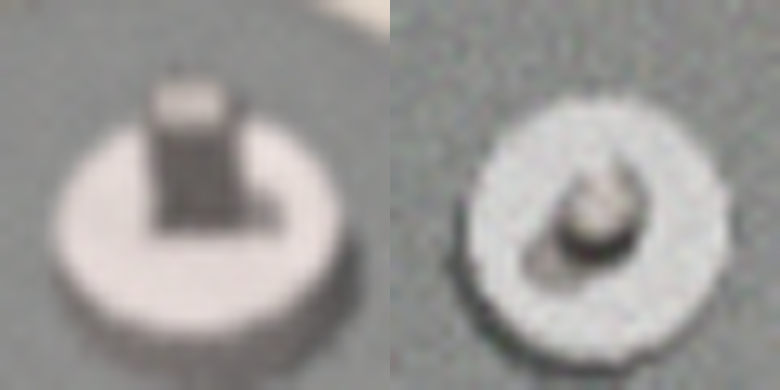

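View pics/b2.png

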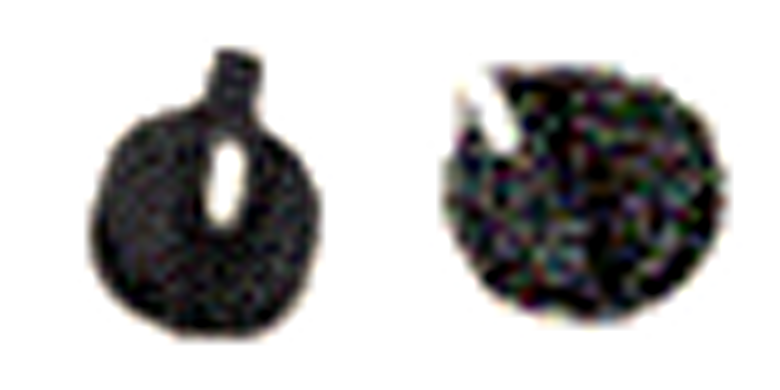

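View pics/b3.png

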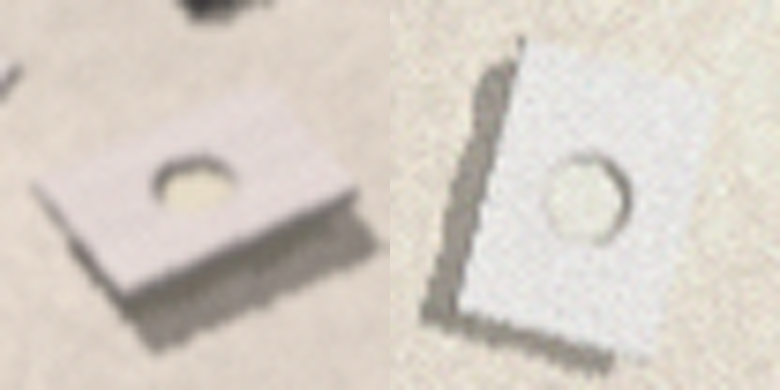

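```bash
python3 - <<'E'
from h import *; import pickle
from scipy.optimize import least_squares
s,t,m=pickle.load(open("p0.pkl","rb"))
def px(o,sc,pts): return np.array(o)+(np.array(pts,float)+.5)/sc-.5
for p in(s,t):
    R=cv2.Rodrigues(p["rvec"])[0]; print("cam",np.round(-R.T@np.array(p["tvec"]).ravel(),3))
ct=px((390,238),7.5,[(135,38),(328,95),(265,358),(68,310)]); cs=px((215,182),7.5,[(32,187),(262,80),(357,190),(122,298)])
print(np.round(back(t,ct,.026),4)); print(np.round(back(s,cs,.026),4))
# hole rim
ht=px((390,238),7.5,[(588-390,200)]);hs=px((215,182),7.5,[(195,187)])
print("hole",back(t,ht,.024),back(s,hs,.024))
def sheet(v): 
    c,sn=np.cos(v[2]),np.sin(v[2]); X=np.array([(a*40,b*29) for a,b in((1,1),(1,-1),(-1,-1),(-1,1))])/1000
    return np.c_[X@np.array([[c,sn],[-sn,c]])+v[:2],np.full(4,.026)]
for nm,p,c in(("t",t,ct),("s",s,cs)):
    P=back(p,c,.026)[:,:2]; ctr=P.mean(0)
    # order-match
    best=min((least_squares(lambda v:(proj(p,np.roll(sheet(v),k,0))-c).ravel(),[*ctr,y0]) for k in range(4) for y0 in(0,1.57,3.1,-1.57)),key=lambda r:r.cost)
    print(nm,np.round(best.x,4),best.cost,np.round(best.fun,1))
# shaft+boss
print("boss", back(t,px((291,203),13,[(207,227)]),.074), back(s,px((276,249),13,[(196,222)]),.074))
E
```

```text
cam [1.061 0.433 0.878]
cam [ 0.42  -0.049  0.972]
[[ 0.5224 -0.2608  0.026 ]
 [ 0.5053 -0.3157  0.026 ]
 [ 0.4308 -0.2942  0.026 ]
 [ 0.4452 -0.2386  0.026 ]]
[[ 0.5071 -0.3132  0.026 ]
 [ 0.4291 -0.2929  0.026 ]
 [ 0.4464 -0.2363  0.026 ]
 [ 0.5231 -0.2583  0.026 ]]
hole [[ 0.47592821 -0.27747767  0.024     ]] [[ 0.47476714 -0.27668239  0.024     ]]
t [ 0.4759 -0.2774 -0.2802] 0.37154980909341173 [-0.1  0.   0.2 -0.5  0.   0.6 -0.1 -0.1]
s [ 0.4765 -0.2752 -0.2782] 0.12455599310958068 [-0.2 -0.2 -0.   0.4  0.1 -0.1  0.1 -0.1]
boss [[ 0.56645716 -0.04472478  0.074     ]] [[ 0.56534804 -0.04432991  0.074     ]]
```

```bash
cat > spin.py <<'E'
from h import *; import pickle,sys
from scipy.optimize import differential_evolution
def D(r,f,n=40):
    a0=np.arccos(f/r); a=np.linspace(a0,2*np.pi-a0,n); return np.c_[r*np.cos(a),r*np.sin(a)]
def rot(P,th): c,s=np.cos(th),np.sin(th); return P@np.array([[c,s],[-s,c]])
S=6
def design(p,o,w,x,y,th,l):
    W=w*S
    def im(P): return np.round(((proj(p,P)-o+.5)*S-.5)*16).astype(np.int32)
    def fill(img,P,v): cv2.fillPoly(img,[im(P)],v,shift=4)
    def hull(img,P,v): cv2.fillConvexPoly(img,cv2.convexHull(im(P)),v,shift=4)
    lab=np.zeros((W,W),np.uint8); aux=np.zeros((W,W,2),np.float32)
    a=np.linspace(0,2*np.pi,60); B=np.c_[.021*np.cos(a),.021*np.sin(a)]+[x,y]
    z=lambda P,h:np.c_[P,np.full(len(P),h)]
    hull(lab,np.r_[z(B,.074),z(B,.060)],1); hull(lab,z(B,.074),2)
    A=rot(D(.007,.0035),th)+[x,y]; C=rot(D(.005,.0015),th)+[x,y]  # 2 chamfer
    sh=np.r_[z(A,.0741),z(A+np.array(l)*.024,.0741),z(C+np.array(l)*.026,.0741)]
    tmp=np.zeros_like(lab); hull(tmp,sh,1); lab[(tmp==1)&(lab==2)]=3
    R=cv2.Rodrigues(p["rvec"])[0]; cam=-R.T@np.array(p["tvec"]).ravel()
    n=len(A)
    for (P0,h0,P1,h1,base) in((A,.074,A,.098,0),(A,.098,C,.1,1)):
        for i in range(n):
            j=(i+1)%n; q=np.array([[*P0[i],h0],[*P0[j],h0],[*P1[j],h1],[*P1[i],h1]])
            nn=np.cross(q[1]-q[0],q[3]-q[0]); nn/=np.linalg.norm(nn)
            if nn@(cam-q[0])<=0: continue
            flat=(j==0)
            v=(4 if flat else 5) if base==0 else (6 if flat else 7)
            fill(lab,q,v)
            if not flat:
                ax=np.ascontiguousarray(aux[...,0]); fill(ax,q,float(nn[0])); ay=np.ascontiguousarray(aux[...,1]); fill(ay,q,float(nn[1])); aux=np.dstack([ax,ay])
    fill(lab,z(C,.1),8)
    cols=[(lab==k).astype(np.float32) for k in range(9)]+[(lab==5)*aux[...,0],(lab==5)*aux[...,1]]
    cols=[cv2.GaussianBlur(c.astype(np.float32),(0,0),S*.5) for c in cols]
    return np.stack([cv2.resize(c,(w,w),interpolation=cv2.INTER_AREA).ravel() for c in cols],1)
def setup(p,c,w=30):
    o=np.array([int(c[0])-w//2,int(c[1])-w//2]); g=cv2.cvtColor(p["img"],cv2.COLOR_BGR2GRAY)[o[1]:o[1]+w,o[0]:o[0]+w].astype(float).ravel()
    return o,g,w
def cost(p,st,x,y,th,l,full=False):
    o,g,w=st; M=design(p,o,w,x,y,th,l); Mr=np.r_[M,.3*np.eye(M.shape[1])]; 
    b,*_=np.linalg.lstsq(Mr,np.r_[g,np.zeros(M.shape[1])],rcond=None); r=g-M@b
    return (r@r,b,(M@b).reshape(w,w)) if full else r@r
if __name__=="__main__":
    s,t,m=pickle.load(open("p0.pkl","rb"))
    for nm,p in(("s",s),("t",t)):
        o=proj(p,[.566,-.0445,.08])[0]; st=setup(p,o)
        f=lambda v: cost(p,st,v[0],v[1],v[2],v[3:5])
        out=[]
        for k in range(12):
            c=k*np.pi/6
            r=differential_evolution(f,[(.563,.569),(-.048,-.041),(c-.27,c+.27),(-1.2,.2),(-.3,1.2)],maxiter=12,popsize=6,seed=1,tol=1e-5)
            out.append((r.fun,r.x)); print(nm,round(c,2),round(r.fun),np.round(r.x,4),flush=True)
E
time timeout 560 python3 spin.py; python3 - <<'E'
from h import *;import pickle
s,t,m=pickle.load(open("p0.pkl","rb"))
b=back(t,[(166.6,257.8),(164.1,252.2)],.014);print(b,np.arctan2(*(b[1]-b[0])[1::-1]))
b=back(s,[(437.3,344.3),(441,346.3)],.014);print(b,np.arctan2(*(b[1]-b[0])[1::-1]))
b=back(t,[(307.3,216.8),(303.4,215.8)],.1);print(b,np.arctan2(*(b[1]-b[0])[1::-1]))
b=back(s,[(289.5,256.5),(288.1,257.3)],.1);print(b,np.arctan2(*(b[1]-b[0])[1::-1]))
E
```

```text
s 0.0 50779 [ 0.5652 -0.0442  0.2101 -0.1991  0.1308]
s 0.52 42815 [ 0.565  -0.0444  0.734  -0.1993  0.1955]
s 1.05 43196 [ 0.5651 -0.0445  0.7772 -0.1925  0.1192]
s 1.57 54387 [ 0.5651 -0.0444  1.3497 -0.2315  0.2059]
s 2.09 65396 [ 0.5644 -0.0444  1.8246 -0.1627  0.1868]
s 2.62 63841 [ 0.5645 -0.0446  2.8714 -0.2984  0.1406]
s 3.14 61311 [ 0.5645 -0.0447  3.213  -0.2836  0.1593]
s 3.67 63014 [ 0.5647 -0.0442  3.9352 -0.2235  0.1312]
s 4.19 61598 [ 0.5646 -0.0444  3.9463 -0.2038  0.1217]
s 4.71 61933 [ 0.5648 -0.0447  4.7153 -0.2159  0.1836]
s 5.24 65392 [ 0.5648 -0.0451  4.966  -0.2333  0.1262]
s 5.76 61792 [ 0.5652 -0.0444  6.0289 -0.2077  0.17  ]
t 0.0 30518 [ 0.5664 -0.045   0.2157 -0.1325  0.2089]
t 0.52 33052 [ 0.5663 -0.0447  0.5586 -0.5319  1.1178]
[[0.49792121 0.25657252 0.014     ]
 [0.51005174 0.26226257 0.014     ]] 0.4385983827053038
[[0.50079421 0.25043943 0.014     ]
 [0.50021525 0.25785869 0.014     ]] 1.6486722824722635
[[ 0.56862393 -0.04659391  0.1       ]
 [ 0.57072881 -0.0388868   0.1       ]] 1.3041890559519032
[[ 0.56583435 -0.04534336  0.1       ]
 [ 0.56899536 -0.04605416  0.1       ]] -0.22118584691921786
real	9m20.018s
user	25m9.443s
sys	0m21.580s
```

```bash
cat > scan.py <<'E'
from spin import *
s,t,m=pickle.load(open("p0.pkl","rb"))
for nm,p,xy in(("s",s,(.5651,-.0444)),("t",t,(.5664,-.0448))):
    st=setup(p,proj(p,[.566,-.0445,.08])[0],26 if nm=="t" else 24)
    best={}
    for th in np.arange(-.1,1.75,.1):
        best[round(th,2)]=round(min(cost(p,st,xy[0],xy[1],th,l) for l in((-.2,.15),(-.2,.25),(-.3,.25),(-.3,.35),(-.2,.35))))
    print(nm,best)
    b=min(best,key=best.get); c,bb,im=cost(p,st,*xy,b,(-.2,.25),True)
    print(np.round(bb))
    cv2.imwrite(f"pics/fit_{nm}.png",cv2.resize(np.hstack([st[1].reshape(im.shape),im]).clip(0,255).astype(np.uint8),None,fx=14,fy=14,interpolation=cv2.INTER_CUBIC))
E
time timeout 500 python3 scan.py
```

```text
s {np.float64(-0.1): 26130, np.float64(0.0): 23734, np.float64(0.1): 21921, np.float64(0.2): 19813, np.float64(0.3): 17374, np.float64(0.4): 16021, np.float64(0.5): 13763, np.float64(0.6): 11896, np.float64(0.7): 11285, np.float64(0.8): 12035, np.float64(0.9): 13321, np.float64(1.0): 14980, np.float64(1.1): 17626, np.float64(1.2): 20065, np.float64(1.3): 22168, np.float64(1.4): 24679, np.float64(1.5): 26610, np.float64(1.6): 28100, np.float64(1.7): 30838}
[ 94.  71. 144. 109.  68.  85. 102.  67. 124.  39.   3.]
t {np.float64(-0.1): 31596, np.float64(0.0): 30454, np.float64(0.1): 29980, np.float64(0.2): 29121, np.float64(0.3): 28527, np.float64(0.4): 28044, np.float64(0.5): 28006, np.float64(0.6): 28191, np.float64(0.7): 29013, np.float64(0.8): 29877, np.float64(0.9): 30112, np.float64(1.0): 30485, np.float64(1.1): 30766, np.float64(1.2): 31526, np.float64(1.3): 32579, np.float64(1.4): 33700, np.float64(1.5): 34710, np.float64(1.6): 36469, np.float64(1.7): 36605}
[ 75.  17. 113.  86.   0.  35.  79.  48. 104.  -2. -10.]
real	0m15.034s
user	0m14.806s
sys	0m0.736s
```

```bash
python3 -c "
import cv2,numpy as np
a=cv2.imread('pics/fit_s.png');b=cv2.imread('pics/fit_t.png');b=cv2.resize(b,(a.shape[1],a.shape[0]));cv2.imwrite('pics/fit2.png',cv2.resize(np.vstack([a,b]),(600,600)))"
```

```text
(no output)
```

View pics/fit2.png

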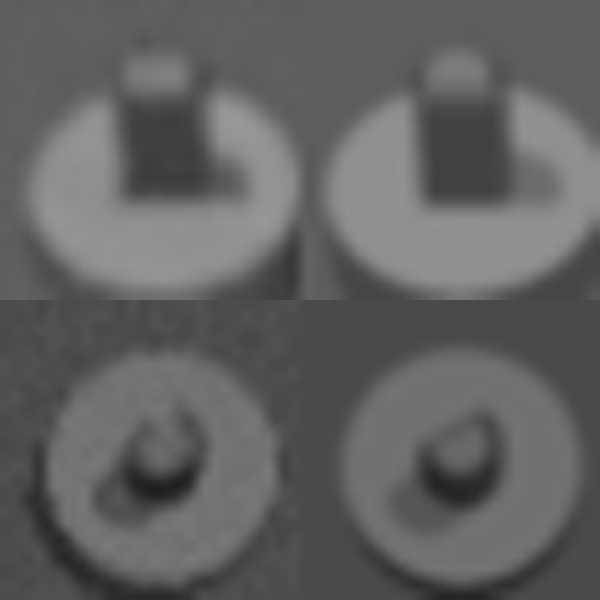

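```bash
sed -i 's/D(.005,.0015)/D(.005,.0035)/' spin.py; timeout 500 python3 scan.py | tr -d '()' | sed 's/np.float64//g'
python3 - <<'E'
from h import *; import pickle
s,t,m=pickle.load(open("p0.pkl","rb"))
px=lambda o,sc,pts: np.array(o)+(np.array(pts,float)+.5)/sc-.5
# knob: bench-contact skirt/outline. 
def knob(x,y,th):
    a=np.linspace(0,2*np.pi,60);c=np.c_[.022*np.cos(a),.022*np.sin(a)]
    bar=np.array([(-20,-6),(16,-6),(22,0),(16,6),(-20,6)])/1000.
    r=np.array([[np.cos(th),np.sin(th)],[-np.sin(th),np.cos(th)]])
    return [np.c_[c+[x,y],np.full(60,h)] for h in(0,.018)],[np.c_[bar@r+[x,y],np.full(5,h)] for h in(.018,.042)]
from scipy.optimize import minimize
S=4
def sil(p,v,o,w):
    lab=np.zeros((w*S,w*S),np.uint8);im=lambda P: np.round(((proj(p,P)-o+.5)*S-.5)*16).astype(np.int32)
    A,B=knob(*v)
    for G in(A,B): cv2.fillConvexPoly(lab,cv2.convexHull(im(np.vstack(G))),255,shift=4)
    return cv2.resize(lab,(w,w),interpolation=cv2.INTER_AREA)/255.
for nm,p,c in(("s",s,(441,343)),("t",t,(168,259))):
    w=50;o=np.array(c)-25; g=cv2.cvtColor(p["img"],cv2.COLOR_BGR2GRAY)[o[1]:o[1]+w,o[0]:o[0]+w].astype(float)
    bg=np.median(g); tgt=np.clip((bg-g)/(bg-8),0,1)
    f=lambda v:((sil(p,v,o,w)-tgt)**2).sum()
    res=[]
    for th in np.arange(0,6.28,.2):
        r=minimize(f,[.498,.255,th],method="Nelder-Mead",options=dict(initial_simplex=[[.498,.255,th],[.504,.255,th],[.498,.261,th],[.498,.255,th+.15]],maxiter=80));res.append((r.fun,*np.round(r.x,4)))
    res.sort(); print(nm,res[:4])
    v=res[0][1:]
    I=cv2.resize(cv2.convertScaleAbs(p["img"][o[1]:o[1]+w,o[0]:o[0]+w],alpha=4),None,fx=8,fy=8,interpolation=cv2.INTER_CUBIC)
    A,B=knob(*v)
    for P in A+B: cv2.polylines(I,[np.round((proj(p,P)-o+.5)*8-.5).astype(np.int32)],True,(0,255,0) if len(P)>9 else (0,0,255),1)
    cv2.imwrite(f"pics/kf_{nm}.png",I)
E
python3 -c "
import cv2,numpy as np
cv2.imwrite('pics/kf.png',np.hstack([cv2.imread('pics/kf_s.png'),cv2.imread('pics/kf_t.png')]))"
```

```text
s {-0.1: 25668, 0.0: 23060, 0.1: 21494, 0.2: 19457, 0.3: 17174, 0.4: 15799, 0.5: 13608, 0.6: 11690, 0.7: 11009, 0.8: 11569, 0.9: 12856, 1.0: 14440, 1.1: 16737, 1.2: 19193, 1.3: 21320, 1.4: 23741, 1.5: 25786, 1.6: 27238, 1.7: 29992}
[ 94.  71. 144. 109.  68.  86.  81.  74. 122.  39.   2.]
t {-0.1: 31592, 0.0: 30497, 0.1: 29988, 0.2: 29323, 0.3: 28820, 0.4: 28378, 0.5: 28344, 0.6: 28673, 0.7: 29517, 0.8: 30183, 0.9: 30948, 1.0: 31124, 1.1: 31689, 1.2: 32536, 1.3: 33455, 1.4: 34499, 1.5: 34686, 1.6: 35927, 1.7: 35807}
[ 75.  17. 113.  86.  -0.  33.   0.  51. 101.  -3. -10.]
s [(np.float64(25.094721182865012), np.float64(0.4952), np.float64(0.2571), np.float64(3.6457)), (np.float64(25.256214090760096), np.float64(0.4949), np.float64(0.257), np.float64(3.652)), (np.float64(25.329330420063858), np.float64(0.495), np.float64(0.257), np.float64(3.6518)), (np.float64(25.334342585085533), np.float64(0.495), np.float64(0.257), np.float64(3.6541))]
t [(np.float64(13.289663533073647), np.float64(0.4969), np.float64(0.2561), np.float64(0.3897)), (np.float64(13.316592855763702), np.float64(0.4969), np.float64(0.2562), np.float64(0.3969)), (np.float64(13.377153569274498), np.float64(0.4969), np.float64(0.2562), np.float64(6.6436)), (np.float64(13.377236248822733), np.float64(0.4969), np.float64(0.2562), np.float64(0.3665))]
```

View pics/kf.png

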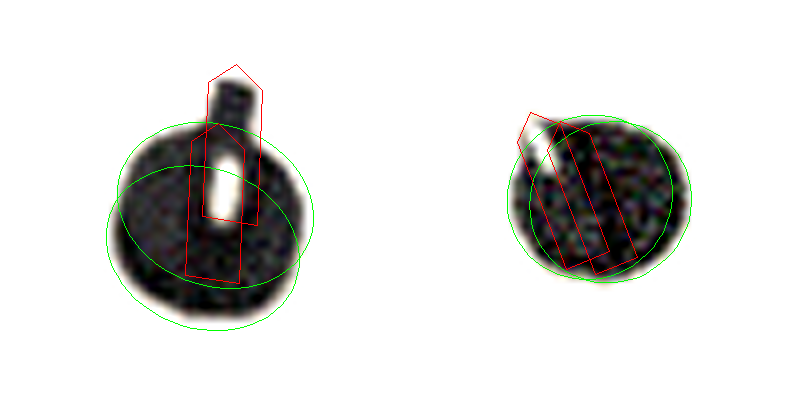

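```bash
cat > kfit.py <<'E'
from h import *; import pickle
from scipy.optimize import minimize
def knob(x,y,th,z0=0):
    a=np.linspace(0,2*np.pi,60);c=np.c_[.022*np.cos(a),.022*np.sin(a)]
    bar=np.array([(-20,-6),(16,-6),(22,0),(16,6),(-20,6)])/1000.
    r=np.array([[np.cos(th),np.sin(th)],[-np.sin(th),np.cos(th)]])
    return [np.c_[c+[x,y],np.full(60,h+z0)] for h in(0,.018)],[np.c_[bar@r+[x,y],np.full(5,h+z0)] for h in(.018,.042)]
S=4
def sil(p,v,o,w):
    lab=np.zeros((w*S,w*S),np.uint8);im=lambda P: np.round(((proj(p,P)-o+.5)*S-.5)*16).astype(np.int32)
    A,B=knob(*v)
    for G in(A,B): cv2.fillConvexPoly(lab,cv2.convexHull(im(np.vstack(G))),255,shift=4)
    return cv2.GaussianBlur(cv2.resize(lab,(w,w),interpolation=cv2.INTER_AREA)/255.,(0,0),.6)
if __name__=="__main__":
  s,t,m=pickle.load(open("p0.pkl","rb")); Is=[]; fs=[]
  for nm,p,c in(("s",s,(441,343)),("t",t,(168,259))):
    w=50;o=np.array(c)-25; g=cv2.cvtColor(p["img"],cv2.COLOR_BGR2GRAY)[o[1]:o[1]+w,o[0]:o[0]+w].astype(float)
    bg=np.median(g); tgt=np.clip((bg-g)/(bg-(15 if nm=="s" else 5)),0,1)
    dark=tgt
    if nm=="s":
        b=(tgt>.5).astype(np.uint8); b2=cv2.morphologyEx(b,cv2.MORPH_CLOSE,np.ones((5,5),np.uint8)); tgt=np.where((b2==1)&(b==0),1,tgt); tgt[tgt>.85]=1
        cs,_=cv2.findContours(b2,0,2); 
        hole=np.zeros_like(b2); cv2.drawContours(hole,cs,-1,1,-1); e=cv2.erode(hole,np.ones((3,3),np.uint8)); tgt[e==1]=1
    fs.append(lambda v,p=p,o=o,w=w,tgt=tgt:((sil(p,v,o,w)-tgt)**2).sum())
  for nm,f,p,c in(("s",fs[0],s,(441,343)),("t",fs[1],t,(168,259))):
    res=[]
    for th in np.arange(-.2,1.3,.2):
        r=minimize(f,[.498,.255,th],method="Nelder-Mead",options=dict(initial_simplex=[[.498,.255,th],[.504,.255,th],[.498,.261,th],[.498,.255,th+.15]],maxiter=100));res.append((round(r.fun,2),*np.round(r.x,4)))
    res.sort(); print(nm,[tuple(map(float,q)) for q in res[:4]])
    v=res[0][1:];o=np.array(c)-25
    I=cv2.resize(cv2.convertScaleAbs(p["img"][o[1]:o[1]+50,o[0]:o[0]+50],alpha=4),None,fx=8,fy=8,interpolation=cv2.INTER_CUBIC)
    A,B=knob(*v)
    for P in A+B: cv2.polylines(I,[np.round((proj(p,P)-o+.5)*8-.5).astype(np.int32)],True,(0,255,0) if len(P)>9 else (0,0,255),1)
    Is.append(I)
  cv2.imwrite("pics/kf2.png",np.hstack(Is))
E
python3 kfit.py
```

```text
s [(9.07, 0.4951, 0.257, 0.4502), (9.12, 0.4952, 0.257, 0.4495), (9.18, 0.4953, 0.2571, 0.4485), (9.21, 0.495, 0.257, 0.438)]
t [(9.96, 0.4969, 0.2561, 0.3764), (10.02, 0.4967, 0.2561, 0.3571), (10.04, 0.4969, 0.2562, 0.3793), (10.05, 0.4967, 0.2561, 0.3712)]
```

View pics/kf2.png

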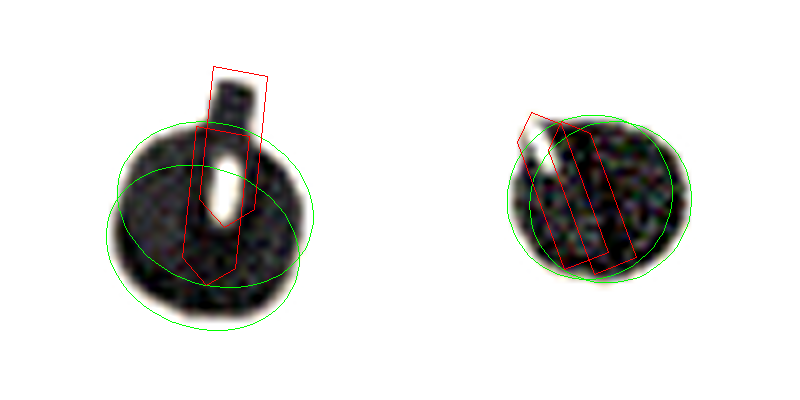

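Candidates for the sheet: the blue one at scene (307,185) / top (393,345), which is excluded; the small grey one at scene (203,196) / top (464,261), which is too small; and the larger grey one at scene (240,210) / top (417,264). I choose the larger grey one. In the close crop it lies on its white block and fits 80x58, at (0.476,-0.276) with yaw -0.28. The boss is at (0.566,-0.0445) with the flat at about 0.66 rad. The knob is at (0.496,0.2565) with yaw about 0.42.

Call:
servo_tool:
  plan:
    - [[0.038,0.031,0,-0.0631,1],[0.038,0.031,0,-0.0631,1],[0.038,0.031,0,-0.0631,1],[0.038,0.031,0,-0.0631,1],[0.038,0.031,0,-0.0631,1],[0.038,0.031,0,-0.0631,1],[0.038,0.031,-0.01,-0.0631,1],[0.038,0.031,-0.01,-0.0631,1]]

```text
time_s: 1.9
eef_pos: [0.4343, -0.3113, 0.2258]
eef_rot: [0.001, 0.99, -0.14, 0.001]
wrist_force: [0.4, -1.2, 0.5]
opening: 0.998
```

Call:
servo_tool:
  plan:
    - [[0.02,0.018,-0.03,0,1],[0.0215,0.017,-0.04,0,1],[0,0,-0.04,0,1],[0,0,-0.03,0,1],[0,0,0,0,1]]

```text
time_s: 2.4
eef_pos: [0.4716, -0.2746, 0.0808]
eef_rot: [-0.003, 0.99, -0.139, -0.004]
wrist_force: [-1.2, 0.8, -0.1]
opening: 1.002
```

```bash
python3 - <<'E'
from bench import *
from h import *
s=camera("scene");t=camera("top");o=get_obs();print(o["eef_pos"],o["eef_rot"],o["time_s"])
pts=proj(s,o["eef_pos"])[0];pt=proj(t,o["eef_pos"])[0];print(pts,pt)
f=lambda p,c:cv2.resize(cv2.convertScaleAbs(crop(p,c,45,1)[0],alpha=1.6),(390,390),interpolation=cv2.INTER_CUBIC)
cv2.imwrite("pics/g1.png",np.hstack([f(s,(240,205)),f(t,(416,264))]))
E
```

```text
[ 0.47421724 -0.27758269  0.08565759] [-1.70716354e-04  9.90280470e-01 -1.39084501e-01 -2.52329685e-04] 2.5
[237.51891857 185.56411199] [423.34198997 263.16245707]
```

View pics/g1.png

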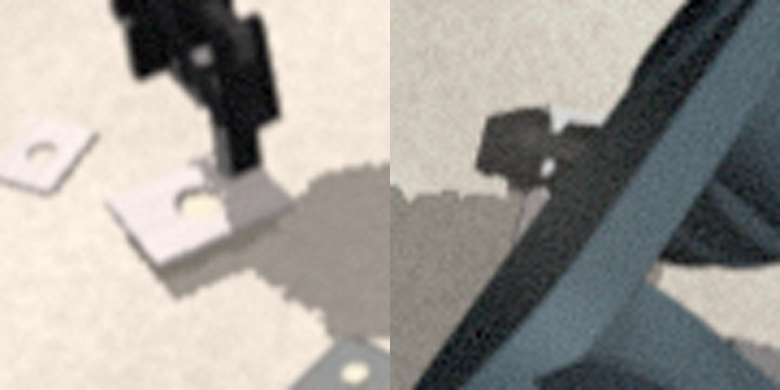

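Call:
servo_tool:
  plan:
    - [[0.001,0.001,-0.02,0,1],[0,0,-0.02,0,1],[0,0,-0.018,0,1],[0,0,0,0,1],[0,0,0,0,1]]

```text
time_s: 3.0
eef_pos: [0.4762, -0.2777, 0.0294]
eef_rot: [0.001, 0.99, -0.139, 0.001]
wrist_force: [-0.3, 0.1, 0.3]
opening: 1.003
```

Call:
servo_tool:
  plan:
    - [[0,0.001,-0.002,0,1],[0,0,0,0,-1],[0,0,0,0,-1],[0,0,0,0,-1],[0,0,0,0,-1],[0,0,0,0,-1],[0,0,0,0,-1],[0,0,0,0,-1]]

```text
time_s: 3.8
eef_pos: [0.4757, -0.2759, 0.0266]
eef_rot: [0.0, 0.99, -0.139, 0.001]
wrist_force: [-1.5, 1.3, 7.8]
opening: 0.656
```

Call:
servo_tool:
  plan:
    - [[0,0,0,0,-1],[0,0,0.01,0,-1],[0,0,0.02,0,-1],[0,0,0.03,0,-1],[0,0,0.04,0,-1],[0,0,0.04,0,-1],[0,0,0,0,-1]]

```text
time_s: 4.5
eef_pos: [0.4783, -0.2781, 0.1724]
eef_rot: [0.003, 0.99, -0.139, 0.005]
wrist_force: [0.7, -1.7, -0.1]
opening: 0.655
```

```bash
python3 - <<'E'
from bench import *
from h import *
s=camera("scene");t=camera("top");o=get_obs();print(o["eef_pos"],o["eef_rot"],o["time_s"],o["wrist_force"],o["opening"])
pts=proj(s,o["eef_pos"])[0];pt=proj(t,o["eef_pos"])[0];print(pts,pt)
f=lambda p,c:cv2.resize(cv2.convertScaleAbs(crop(p,c,45,1)[0],alpha=1.6),(390,390),interpolation=cv2.INTER_CUBIC)
cv2.imwrite("pics/g2.png",np.hstack([f(s,pts),f(t,pt)]))
E
```

```text
[ 0.47571119 -0.27589145  0.16684124] [ 8.41531749e-04  9.90292312e-01 -1.38992511e-01  1.22930825e-03] 4.6 [ 0.18291352 -0.15002845 -0.97298263] 0.6556822857558905
[233.38619473 156.66253323] [433.65629166 259.46509848]
```

View pics/g2.png

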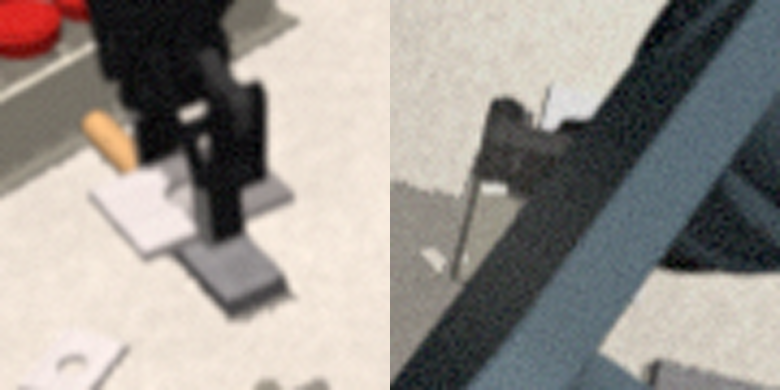

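```bash
python3 - <<'E'
from h import *; import pickle
s,t,m=pickle.load(open("p0.pkl","rb"))
c=np.array([188,111])+(np.array([(90,192),(152,258),(295,198)])+.5)/4.333-.5
P=back(s,c,.1662);print(P,(P[0]+P[2])/2, np.arctan2(*(P[2]-P[1])[1::-1]))
E
```

```text
[[ 0.50380276 -0.32159818  0.1662    ]
 [ 0.51944213 -0.26223598  0.1662    ]
 [ 0.44536491 -0.24116687  0.1662    ]] [ 0.47458384 -0.28138252  0.1662    ] 2.8644891204142118
```

Call:
servo_tool:
  plan:
    - [[0.0113,0.029,0,0,-1],[0.0113,0.029,0,0,-1],[0.0113,0.029,0,0,-1],[0.0113,0.029,0,0,-1],[0.0113,0.029,0,0,-1],[0.0113,0.029,0,0,-1],[0.0113,0.029,0,0,-1],[0.0113,0.028,0,0,-1]]

```text
time_s: 5.4
eef_pos: [0.5645, -0.0427, 0.1631]
eef_rot: [-0.0, 0.99, -0.139, -0.002]
wrist_force: [1.0, -0.6, -1.6]
opening: 0.654
```

Call:
servo_tool:
  plan:
    - [[0,0,-0.01,0,-1],[0,0,-0.01,0,-1],[0,0,-0.01,0,-1],[0,0,-0.008,0,-1],[0,0,0,0,-1],[0,0,0,0,-1]]

```text
time_s: 6.0
eef_pos: [0.5653, -0.0451, 0.127]
eef_rot: [-0.0, 0.99, -0.14, -0.0]
wrist_force: [0.2, -0.6, -1.6]
opening: 0.655
```

```bash
python3 - <<'E'
from bench import *
from h import *
s=camera("scene");o=get_obs();print(o["eef_pos"],o["eef_rot"],o["time_s"],o["wrist_force"],o["opening"])
f=lambda p,c:cv2.resize(cv2.convertScaleAbs(crop(p,c,35,1)[0],alpha=1.6),(560,560),interpolation=cv2.INTER_CUBIC)
cv2.imwrite("pics/g3.png",f(s,(290,250)))
E
```

```text
[ 0.56573042 -0.04504188  0.12754316] [ 2.93780810e-05  9.90228057e-01 -1.39457352e-01  2.04616050e-04] 6.05 [-0.2772253  -0.39301627 -0.79002373] 0.6535360638846363
```

View pics/g3.png

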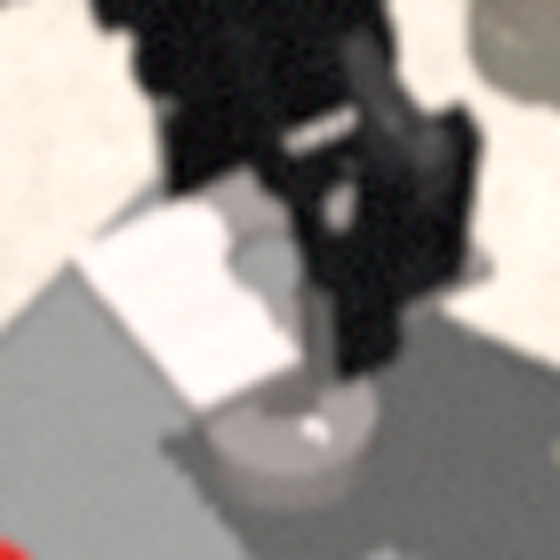

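Call:
servo_tool:
  plan:
    - [[0,0.0005,-0.012,0,-1],[0,0,-0.012,0,-1],[0,0,-0.012,0,-1],[0,0,-0.006,0,-1],[0,0,-0.002,0,-1],[0,0,0,0,-1],[0,0,0,0,-1]]

```text
time_s: 6.75
eef_pos: [0.5659, -0.044, 0.0836]
eef_rot: [0.0, 0.99, -0.139, 0.0]
wrist_force: [0.5, -1.1, -0.9]
opening: 0.655
```

Call:
servo_tool:
  plan:
    - [[0,0,-0.001,0,-1],[0,0,-0.001,0,-1],[0,0,0,0,-1]]

```text
time_s: 7.05
eef_pos: [0.5656, -0.044, 0.0814]
eef_rot: [0.0, 0.99, -0.139, 0.0]
wrist_force: [-0.0, -0.8, -1.3]
opening: 0.654
```

Call:
servo_tool:
  plan:
    - [[0,0,-0.0008,0,-1],[0,0,-0.0007,0,-1],[0,0,0,0,-1],[0,0,0,0,-1]]

```text
time_s: 7.45
eef_pos: [0.5658, -0.044, 0.0807]
eef_rot: [0.0, 0.99, -0.139, 0.0]
wrist_force: [-2.6, 0.3, 5.1]
opening: 0.657
```

Call:
servo_tool:
  plan:
    - [[0,0,0,0,0.2],[0,0,0,0,0.4],[0,0,0,0,0.6],[0,0,0,0,0.8],[0,0,0,0,0.8],[0,0,0,0,0.8]]

```text
time_s: 8.05
eef_pos: [0.5655, -0.044, 0.0797]
eef_rot: [-0.0, 0.99, -0.139, -0.0]
wrist_force: [-0.7, 0.2, -0.3]
opening: 0.9
```

Call:
servo_tool:
  plan:
    - [[0,0,0.015,0,0.8],[0,0,0.035,0,0.8],[0,0,0.04,0,0.8],[-0.005,0.03,0.01,0.1,0.8],[-0.008,0.04,0,0.12,0.6],[-0.01,0.04,0,0.12,0.4],[-0.01,0.04,0,0.12,0.2],[-0.01,0.04,0,0.12,0]]

```text
time_s: 8.85
eef_pos: [0.5223, 0.1475, 0.1813]
eef_rot: [0.0, 0.988, 0.152, 0.001]
wrist_force: [-0.3, -0.1, -0.7]
opening: 0.501
```

Call:
servo_tool:
  plan:
    - [[-0.01,0.04,0,0.12,0],[-0.01,0.04,0,0,0],[-0.007,0.03,-0.02,0,0],[0,0,-0.03,0,0],[0,0,0,0,0],[0,0,0,0,0]]

```text
time_s: 9.45
eef_pos: [0.4955, 0.2558, 0.1305]
eef_rot: [0.0, 0.978, 0.209, -0.0]
wrist_force: [0.4, 0.6, 0.4]
opening: 0.5
```

```bash
python3 - <<'E'
from bench import *
from h import *; import pickle
s=camera("scene");t=camera("top");o=get_obs();print(o["eef_pos"],o["eef_rot"],o["time_s"],o["wrist_force"],o["opening"])
pickle.dump((s,t,o),open("p1.pkl","wb"))
def f(p,c,w,a): return cv2.resize(cv2.convertScaleAbs(crop(p,c,w,1)[0],alpha=a),(390,390),interpolation=cv2.INTER_CUBIC)
cv2.imwrite("pics/g4.png",np.hstack([f(s,(290,262),26,1.6),f(t,(306,218),26,1.8)]))
cv2.imwrite("pics/g5.png",np.hstack([f(s,(440,320),45,2.5),f(t,(168,259),45,3)]))
E
```

```text
[0.49693858 0.25568635 0.13176559] [-3.26517323e-05  9.78035443e-01  2.08434675e-01  1.28768831e-03] 9.55 [ 0.26621776 -0.11224717  0.35934095] 0.4950200009915794
```

View pics/g4.png

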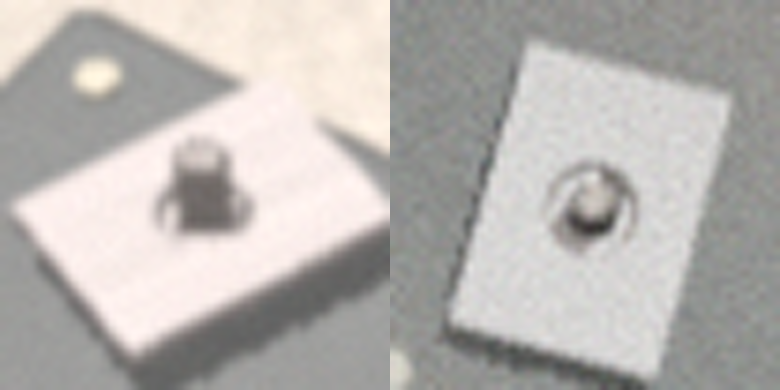

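View pics/g5.png

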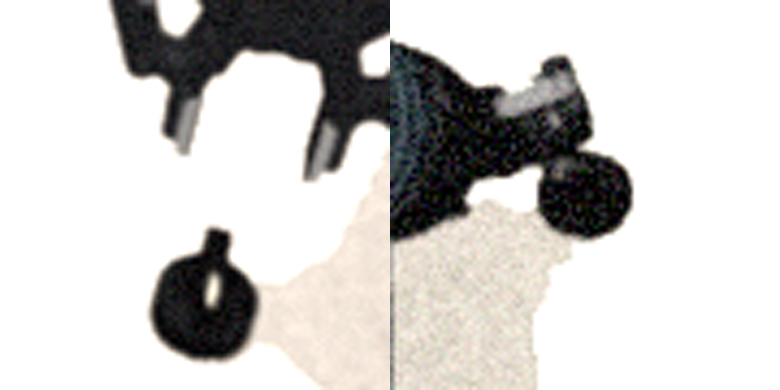

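Pictures g4 and g5: the sheet lies flat on the boss with the shaft in the middle of its hole. The gripper stands over the knob, lined up with the bar.

Call:
servo_tool:
  plan:
    - [[-0.0005,0.0008,-0.03,0,0],[0,0,-0.03,0,0],[0,0,-0.025,0,0],[0,0,-0.008,0,0],[0,0,0,0,0],[0,0,0,0,0]]

```text
time_s: 10.15
eef_pos: [0.4966, 0.2569, 0.0386]
eef_rot: [-0.0, 0.978, 0.209, 0.001]
wrist_force: [1.1, -0.1, -0.3]
opening: 0.497
```

Call:
servo_tool:
  plan:
    - [[0,0,-0.001,0,-0.3],[0,0,0,0,-0.6],[0,0,0,0,-1],[0,0,0,0,-1],[0,0,0,0,-1],[0,0,0,0,-1],[0,0,0,0,-1]]

```text
time_s: 10.85
eef_pos: [0.496, 0.2571, 0.037]
eef_rot: [-0.0, 0.978, 0.209, 0.001]
wrist_force: [-0.9, -0.5, 6.3]
opening: 0.125
```

Call:
servo_tool:
  plan:
    - [[0,0,0.01,0,-1],[0,0,0.03,0,-1],[0,0,0.04,0,-1],[0,0,0.04,0,-1],[0,0,0.02,0,-1],[0,0,0,0,-1],[0,0,0,0,-1]]

```text
time_s: 11.55
eef_pos: [0.4948, 0.2568, 0.1759]
eef_rot: [-0.0, 0.978, 0.209, 0.0]
wrist_force: [-0.3, -1.0, -1.2]
opening: 0.123
```

```bash
python3 - <<'E'
from bench import *
from h import *; import pickle
s=camera("scene");t=camera("top");o=get_obs();print(o["eef_pos"],o["eef_rot"],o["time_s"],o["wrist_force"],o["opening"])
pickle.dump((s,t,o),open("p2.pkl","wb"))
e=o["eef_pos"]; from kfit import knob
out=[]
for p,a in((s,2.5),(t,3)):
    A,B=knob(e[0],e[1],.42,e[2]-.037)
    c=proj(p,[e[0],e[1],e[2]-.02])[0].astype(int);o_=c-30
    I=cv2.resize(cv2.convertScaleAbs(crop(p,c,30,1)[0],alpha=a),(390,390),interpolation=cv2.INTER_CUBIC); J=I.copy()
    for P in A: cv2.polylines(J,[np.round((proj(p,P)-o_+.5)*6.5-.5).astype(np.int32)],True,(0,255,0),1)
    out.append(J)
cv2.imwrite("pics/g6.png",np.hstack(out))
E
```

```text
[0.49385987 0.25651643 0.17413766] [ 6.86029255e-05  9.77923635e-01  2.08956997e-01 -1.52750609e-03] 11.65 [ 0.0213154   0.00932335 -1.70953661] 0.12046096434703835
```

View pics/g6.png

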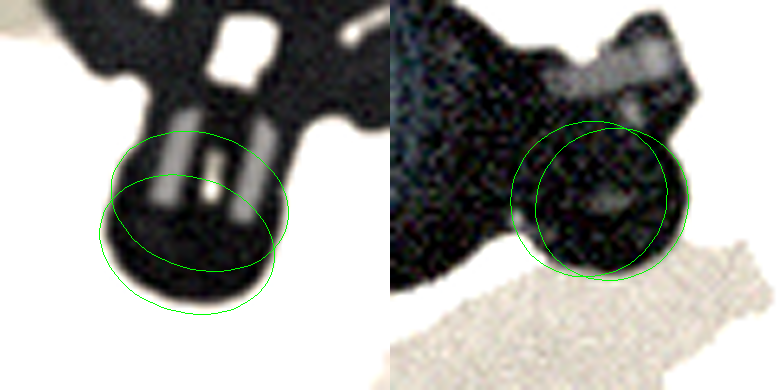

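Call:
servo_tool:
  plan:
    - [[0.009,-0.038,0,0.03,-1],[0.009,-0.038,0,0.03,-1],[0.009,-0.038,0,0.03,-1],[0.009,-0.038,0,0.03,-1],[0.009,-0.038,0,0.03,-1],[0.009,-0.038,0,0.03,-1],[0.009,-0.038,0,0.03,-1],[0.009,-0.035,0,0.02,-1]]

```text
time_s: 12.45
eef_pos: [0.5661, -0.0457, 0.1738]
eef_rot: [-0.001, 0.947, 0.32, -0.001]
wrist_force: [-0.6, 0.8, -0.2]
opening: 0.121
```

Call:
servo_tool:
  plan:
    - [[0,0,-0.01,0,-1],[0,0,-0.01,0,-1],[0,0,-0.008,0,-1],[0,0,0,0,-1],[0,0,0,0,-1]]

```text
time_s: 12.95
eef_pos: [0.5666, -0.043, 0.1472]
eef_rot: [-0.0, 0.947, 0.32, -0.001]
wrist_force: [0.6, 0.1, 0.1]
opening: 0.122
```

```bash
python3 - <<'E'
from bench import *
from h import *; import pickle
s=camera("scene");t=camera("top");o=get_obs();e=o["eef_pos"];q=o["eef_rot"];print(e,2*np.arctan2(q[2],q[1]),o["time_s"],o["wrist_force"],o["opening"])
pickle.dump((s,t,o),open("p3.pkl","wb"))
from kfit import knob
out=[]
for p,a in((s,2),(t,3)):
    A,B=knob(e[0],e[1],.65,e[2]-.037)
    c=proj(p,[e[0],e[1],e[2]-.04])[0].astype(int);o_=c-30
    J=cv2.resize(cv2.convertScaleAbs(crop(p,c,30,1)[0],alpha=a),(390,390),interpolation=cv2.INTER_CUBIC)
    for P in A[:1]: cv2.polylines(J,[np.round((proj(p,P)-o_+.5)*6.5-.5).astype(np.int32)],True,(0,255,0),1)
    out.append(J)
cv2.imwrite("pics/g7.png",np.hstack(out))
E
```

```text
[ 0.56732778 -0.04344511  0.14822852] 0.6522097491027768 13.05 [ 0.5712522  -0.19798479 -0.3098699 ] 0.12408036653641911
```

View pics/g7.png

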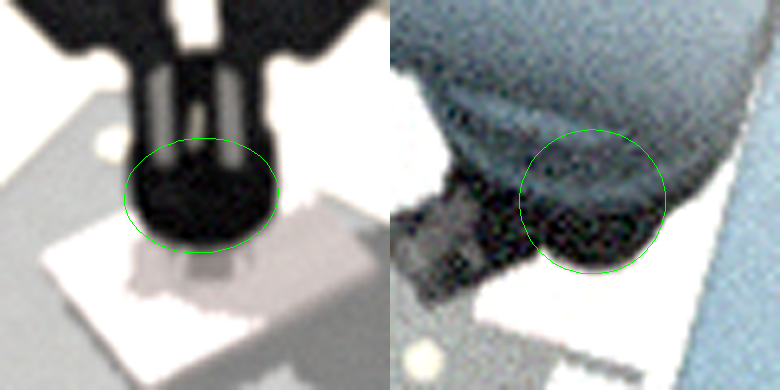

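Call:
servo_tool:
  plan:
    - [[-0.001,-0.001,0,0,-1],[0,0,0,0,-1],[0,0,0,0,-1]]

```text
time_s: 13.35
eef_pos: [0.5662, -0.0452, 0.1482]
eef_rot: [0.0, 0.947, 0.32, 0.0]
wrist_force: [0.0, 0.4, -1.0]
opening: 0.126
```

```bash
python3 - <<'E'
from bench import *
from h import *
for k in range(3):
    s=camera("scene");o=get_obs();print(o["eef_pos"],o["time_s"])
e=o["eef_pos"]
c=proj(s,[.5657,-.0446,.111])[0].astype(int);o_=c-30
J=cv2.resize(cv2.convertScaleAbs(crop(s,c,30,1)[0],alpha=2),(600,600),interpolation=cv2.INTER_CUBIC)
from spin import D,rot
f=lambda P:np.round((proj(s,P)-o_+.5)*10-.5).astype(np.int32)
A=rot(D(.007,.0035),.65)+[.5657,-.0446]
a=np.linspace(0,6.28,60);K=np.c_[e[0]+.022*np.cos(a),e[1]+.022*np.sin(a),np.full(60,e[2]-.037)]
cv2.polylines(J,[f(np.c_[A,np.full(40,.08)])],True,(0,0,255),1)
cv2.polylines(J,[f(np.c_[A,np.full(40,.1)])],True,(0,0,255),1)
cv2.polylines(J,[f(K)],True,(0,255,0),1)
cv2.imwrite("pics/g8.png",J)
E
```

```text
[ 0.56619026 -0.0452185   0.1480835 ] 13.4
[ 0.56613727 -0.04520896  0.14800246] 13.45
[ 0.56613011 -0.0452331   0.14794654] 13.5
```

View pics/g8.png

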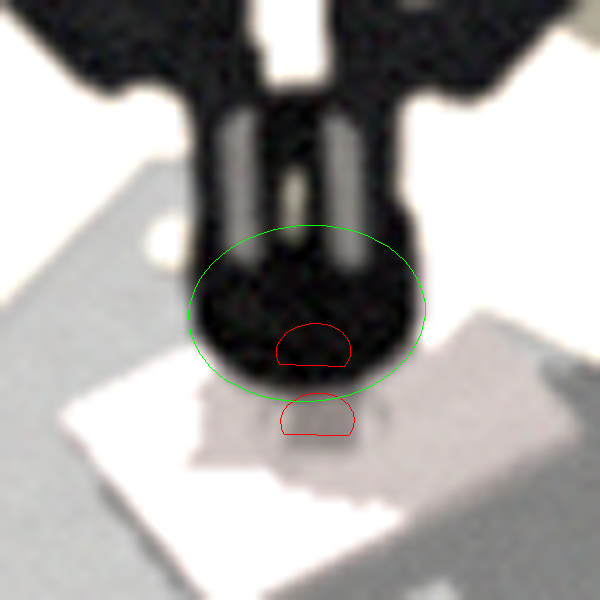

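Call:
servo_tool:
  plan:
    - [[-0.0004,0.0005,-0.006,0,-1],[0,0,-0.003,0,-1],[0,0,-0.002,0,-1],[0,0,-0.002,0,-1],[0,0,-0.001,0,-1],[0,0,0,0,-1]]

```text
time_s: 14.1
eef_pos: [0.5656, -0.0447, 0.1336]
eef_rot: [-0.0, 0.947, 0.32, -0.0]
wrist_force: [-0.2, -0.0, -0.6]
opening: 0.123
```

Call:
servo_tool:
  plan:
    - [[0,0,-0.001,0,-1],[0,0,-0.001,0,-1],[0,0,0,0,-1]]

```text
time_s: 14.4
eef_pos: [0.5656, -0.0446, 0.1317]
eef_rot: [-0.0, 0.947, 0.32, -0.0]
wrist_force: [0.1, -0.1, -0.8]
opening: 0.126
```

Call:
servo_tool:
  plan:
    - [[0,0,-0.002,0,-1],[0,0,-0.002,0,-1],[0,0,-0.002,0,-1],[0,0,-0.001,0,-1],[0,0,0,0,-1],[0,0,0,0,-1]]

```text
time_s: 15.0
eef_pos: [0.5657, -0.0447, 0.1248]
eef_rot: [-0.0, 0.947, 0.32, -0.0]
wrist_force: [-0.0, -0.8, 0.0]
opening: 0.127
```

Call:
servo_tool:
  plan:
    - [[0,0,-0.001,0,-1],[0,0,-0.001,0,-1],[0,0,0,0,-1],[0,0,0,0,-1]]

```text
time_s: 15.4
eef_pos: [0.5658, -0.0447, 0.123]
eef_rot: [0.0, 0.947, 0.32, 0.0]
wrist_force: [-0.4, 0.3, 1.3]
opening: 0.128
```

Call:
servo_tool:
  plan:
    - [[0,0,-0.001,0,-1],[0,0,-0.001,0,-1],[0,0,-0.001,0,-1],[0,0,-0.001,0,-1],[0,0,0,0,-1],[0,0,0,0,-1]]

```text
time_s: 16.0
eef_pos: [0.5659, -0.0447, 0.1191]
eef_rot: [0.0, 0.947, 0.32, 0.0]
wrist_force: [-1.8, 0.9, 4.8]
opening: 0.123
```

Call:
servo_tool:
  plan:
    - [[0,0,-0.001,0,-1],[0,0,-0.0005,0,-1],[0,0,0,0,-1],[0,0,0,0,-1]]

```text
time_s: 16.4
eef_pos: [0.5659, -0.0447, 0.1177]
eef_rot: [0.0, 0.947, 0.32, 0.0]
wrist_force: [-2.4, 1.0, 5.9]
opening: 0.123
```

Call:
servo_tool:
  plan:
    - [[0,0,-0.0005,0,-1],[0,0,-0.0005,0,-1],[0,0,0,0,-1],[0,0,0,0,-1]]

```text
time_s: 16.8
eef_pos: [0.5659, -0.0447, 0.1171]
eef_rot: [0.0, 0.947, 0.32, 0.0]
wrist_force: [-2.4, -0.2, 8.2]
opening: 0.124
```

Call:
servo_tool:
  plan:
    - [[0,0,-0.0005,0,-1],[0,0,0,0,-1],[0,0,0,0,-1]]

```text
time_s: 17.1
eef_pos: [0.5659, -0.0447, 0.117]
eef_rot: [0.0, 0.947, 0.32, 0.0]
wrist_force: [-4.8, 0.7, 12.8]
opening: 0.119
```

Call:
servo_tool:
  plan:
    - [[0,0,-0.0005,0,-1],[0,0,0,0,-1],[0,0,0,0,-1]]

```text
time_s: 17.4
eef_pos: [0.5659, -0.0448, 0.117]
eef_rot: [0.0, 0.947, 0.32, 0.0]
wrist_force: [-6.3, 0.9, 15.3]
opening: 0.123
```

```bash
python3 - <<'E'
from bench import *
from h import *
for k in range(4):
    s=camera("scene" if k<3 else "top");o=get_obs();print(np.round(o["eef_pos"],4),np.round(o["wrist_force"],1),o["time_s"])
    if k==0: S=s
f=lambda p,c,a:cv2.resize(cv2.convertScaleAbs(crop(p,c,35,1)[0],alpha=a),(390,390),interpolation=cv2.INTER_CUBIC)
cv2.imwrite("pics/g9.png",np.hstack([f(S,(292,255),1.8),f(s,(306,218),2)]))
E
```

```text
[ 0.5659 -0.0448  0.117 ] [-6.7  1.2 15.8] 17.45
[ 0.5659 -0.0447  0.117 ] [-6.   1.7 15.6] 17.5
[ 0.5659 -0.0448  0.117 ] [-6.   0.9 15.1] 17.55
[ 0.5659 -0.0448  0.117 ] [-6.6  2.2 15.2] 17.6
```

View pics/g9.png

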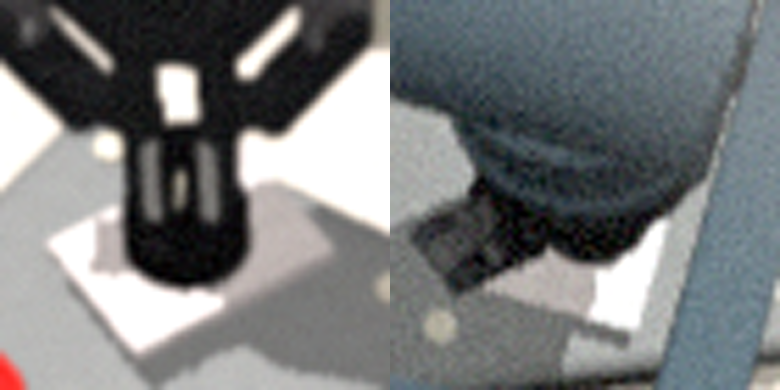

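The picture shows the knob's skirt down on the flat sheet (scene crop about (185,280)). The pose and force are steady, so I'm handing in while holding it.

```bash
python3 -c "
from bench import *
print(hand_in()); o=get_obs(); print(o['eef_pos'],o['wrist_force'],o['time_s'])"
```

```text
the job is handed in; nothing more can be done
None
the job is handed in; nothing more can be done
```

The job is handed in, with the knob still gripped and pressed down against the sheet. No verdict was reported.

**What I did:** I laid the larger grey sheet flat over the shaft on the boss. I then gripped the knob across its bar, turned it to about 0.65 rad to match the shaft's flat, and pushed it on. Finally I pressed the spring-loaded shaft down about 6 mm until the knob met the sheet. This took 17.6 s of the 54 s allowed.

**Last checks that agreed:**
- After placing, the picture showed the sheet flat and centred, with the shaft in the middle of its hole.
- The knob slid on with almost no force. The bore floor met the shaft tip at a tool height of about 0.123 m, as predicted.
- Spring force reached about 8 N at 0.117 m. After that the height stopped changing and the force rose to a steady 15 N or so, which means the skirt is on the sheet.

**Checks that were weaker or disagreed:**
- The two cameras put the flat at slightly different angles, 0.7 rad in the scene view and 0.5 in the top view. I went between them, and the low-force fit supports that choice.
- About 6 N of sideways force remains while the knob is held pressed.
- In the last top view the arm hid most of the knob.
- The force reading shows only the tool's net load, so I read the contact with the sheet from the stop and the force rise.

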